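# Scrape the glass offcuts off the cutting plate into the trough

### The arm

A 6-joint arm with a two-finger parallel gripper is mounted at the origin on the work surface. World frame = base frame: x ahead of the robot, y to its left, z up, the work surface at z = 0. Lengths are in m, angles in rad, forces in N, time in s.
With the tool pointing down it reaches from about 0.3 to 0.875 m from the base axis. Payload 6.4 kg.
Tool frame: the origin (TCP) lies between the finger pads; the fingertips stand 22 mm ahead of it and the grasp point (between the pads) lies 3 mm ahead of it; z points along the fingers, y is the line along which they close (so a half turn about z gives the same grasp; the last joint's range is limited). The gripper opens to 85 mm and grips with 20 to 120 N. Pads are 22 mm wide; open, the fingers measure 114 mm over their backs; the gripper's body (76 mm by 85 mm) begins 54 mm behind the grasp point. The pads swing forward as they close: fully open they stand 13 mm farther back than shut.
Start: joints at [1.129, 0.181, 1.607, -0, 1.354, -0.206], TCP at [0.134, 0.559, 0.253] pointing down, gripper open.
Joint ranges: [-2.99, 2.99], [-0.89, 2.07], [0.3, 2.58], [-1.14, 4.28], [0, 2.63], [-3.12, 3.12]. Speed limits (rad/s): [2.57, 2.57, 3.01, 3.14, 3.14, 3.14].

### API

Orientations are given as a rotation vector (axis times angle).
In Python, from station import robot gives the robot as it stands. The module is installed in compiled form; this text tells all that it offers.
- The arm moves only by the tool send_rows, never from a script. Its argument "targets" is a list of rows, each a list of 6 numbers: the shift along the tool's x, y, z as a fraction of full scale, then the turn, a rotation vector about the tool's x, y, z as a fraction of full scale. A call has 1 to 20 rows; each row shifts and turns the commanded pose from where the row before left it, along the tool's axes as they then stand; what a row does not reach is not made up. Full scale, the value 1, is 0.025 m for a shift and 6 degrees for a turn. A row lasts 1/12 s, in which the tool goes at most 41.7 mm and 7.16 degrees, less where a joint would pass 70% of its speed; a pose out of reach is approached as far as the arm can. A call with a number of a shift or a turn outside -1 to 1 is refused whole. A call with a gripper value outside its range is refused whole. "gripper" is the opening, from -1 (shut) to 1 (fully open), set as the call begins (left out, the last holds). The fingers move at their own pace and stop on an object; the grip force is fixed at half the most. Time passes only in rows, so rows that do not move let the fingers close. It gives the time, the measured TCP pose, the force, the opening and the grip force at its end, in the units of the state.
- robot.read_state(): the state, without advancing time (a new reading comes with each control period).
- robot.snapshot(name): name is "scene" or "top" or "wrist"; returns a dict with "image" (400x640x3 uint8, red, green, blue), "fx", "fy", "cx", "cy" (pixels), "xyz" and "orientation" of the camera in the world. Camera axes: x right, y down, z forward; pixel columns grow to the right and rows downward; lengths in m; the calibration is good to about 2 mm. A picture is of the moment at which its call begins. There is no depth.
- robot.close_job(): hands the job in; it is judged then, once.
Trained networks look in a picture, given as the dict that the camera call returned (one of the last four; its "shot" number tells which), for a name from the list of things; names that differ only in an ending like _2 or _b are one class to them, and where a whole thing is asked for, a point or a joint stands for the part that bears it (a point fixed in the world has none). Each returns a list of dicts, best first, with "conf" (0 to 1); they miss things now and then, are a little off and sometimes report something else, mostly with a low value. They report only what shows in the picture. A call takes as long as a camera call. They do not tell look-alikes from the thing itself.
- robot.silhouettes(picture, target): "mask" (400x640 bool, what is visible of it) and "uv" ([column, row] in pixels, amid what is visible of it).
The state is a dict: "time_s": time; "joints": joint angles; "qvel": joint speeds; "tau": joint torques, N m; "tool_pos": TCP position; "orientation": TCP orientation; "ft_force": force on the tool from outside, world axes, zero at the start; "ft_torque": the same for the moment, N m; "grip_width": opening from 0.0 (shut) to 1.0 (fully open); "finger_force": force on a finger pad.
Only numpy, scipy, OpenCV 4.12 (cv2) and the standard library are available. Lean on these libraries where they do the work, as an engineer would, in place of code of your own. Each camera call takes 0.05 s, during which the arm holds its last target. There are 200 camera calls.

### The job

Take the wooden scraper out of its cradle, press its blade on the frosted glass behind the five chips, at the closed end, and wipe all the chips along the glass and off its open end into the grey trough, keeping the blade pressed on the glass the whole way with about the weight of a kilogram (never more than three, or the glass may crack). Then set the scraper back down in its cradle, standing upright on the rails with the blade hanging between them, before letting go of it. Touch the chips only with the scraper, and leave the things round about where they stand.

Things in the scene. Friction and masses are not known exactly. Their poses are not given: they have to be found in the camera images.
- scraper: Hand scraper: dark wooden block 140 (x) x 60 (y) x 26 high, on it a pale handle bar 100 (x) x 26 (y) x 42 high (take it by the 26). Its orange blade with a black rubber edge (gives 1 mm under 10 N), 130 wide (x), 8 thick (y), juts down mid-underside by 12 to 30 mm: different each time, unknown. 0.3 to 0.6 kg. Origin: centre of the block's underside (not the blade's edge), z up
- cradle: Dark steel cradle, fixed: base 150 (x) x 64 (y), two rails along x, 140 x 12 wide x 40 high, centred 24 mm either side of the middle, 36 clear between. The scraper's block sits on the rails, long side along them (origin 40 above the cradle's), its blade hanging between. It stands at the left or the right of the table. Origin: centre of its underside
- glass: White frosted glass plate, fixed, 156 wide (its x) x 260 long (its y) x 8 thick; the upper face is 8 mm above the origin (about 58 to 70 mm above the table). The chips lie on it. The +y end is closed, the -y end (y = -130) is open and drops into the trough. Origin: centre of its underside
- frame: Wooden frame round the glass, fixed: 12 mm wide rails along both long sides (inner faces x = -78, +78) and across the +y end (inner face y = 130), 10 mm higher than the glass's upper face; at the -y end a grey trough, inside 178 wide (x), y = -130 to -244, its walls 4 mm higher than the glass's upper face. Origin: 58 mm straight below the glass's origin, same axes
- trough (a point): Centre of the trough's inner floor, 52 mm below the glass's upper face, 185 mm from the middle of the glass towards its -y end
- chip1: Loose deep blue glass chip (offcut), about 40 x 32 x 8 thick, 25 g, lying flat on the glass. Origin: centre of its underside
- chip2: Loose teal glass chip (offcut), about 40 x 32 x 8 thick, 25 g, lying flat on the glass. Origin: centre of its underside
- chip3: Loose amber brown glass chip (offcut), about 40 x 32 x 8 thick, 25 g, lying flat on the glass. Origin: centre of its underside
- chip4: Loose dark green glass chip (offcut), about 40 x 32 x 8 thick, 25 g, lying flat on the glass. Origin: centre of its underside
- chip5: Loose red glass chip (offcut), about 40 x 32 x 8 thick, 25 g, lying flat on the glass. Origin: centre of its underside
- tin: Bystander: ribbed teal tin, 84 diameter x 110 high, with sticks and brushes up to 200 high. Origin: centre of its underside
- bottle: Bystander: blue bottle, 64 diameter x 190 high. Origin: centre of its underside
- woodblock: Bystander: dark worn wooden block 90 x 150 x 40 high. Origin: centre of its underside
- mug: Bystander: white mug, 80 diameter x 90 high, handle at its +y. Origin: centre of its underside
- jar: Bystander: amber jar with a metal cap, 72 diameter x 85 high. Origin: centre of its underside
- hammer: Bystander: hammer 240 long lying along its x, in front of the robot. Origin: underside of its middle
Not all that is in view belongs to the job. What is shaped like the chip3 but pink or yellow is not meant.

How it is judged:
On the way, in this order (a step that is already met when the one before it is completed fails the run):
1. the blade is pressed on the glass near its closed end, behind the chips (scraper 70 to 126 mm from the middle of the glass towards +y, within 30 mm of its centre line, at more than 3 N) (contact force between scraper and glass above 3 N and y of scraper in the frame of glass between 0.07 and 0.126 m and x of scraper in the frame of glass between -0.03 and 0.03 m and angle between scraper's own z axis and vertical below 0.3 rad), for 0.2 s.
2. the blade is pressed on the glass about its middle (within 30 mm of it, at more than 3 N) (contact force between scraper and glass above 3 N and y of scraper in the frame of glass between -0.03 and 0.03 m and x of scraper in the frame of glass between -0.03 and 0.03 m and angle between scraper's own z axis and vertical below 0.3 rad), for 0.1 s.
3. the blade is pressed on the glass near its open end (90 to 134 mm from the middle towards -y, at more than 3 N) (contact force between scraper and glass above 3 N and y of scraper in the frame of glass between -0.134 and -0.09 m and x of scraper in the frame of glass between -0.03 and 0.03 m and angle between scraper's own z axis and vertical below 0.3 rad), for 0.1 s.
4. the scraper stands on the cradle's rails while the fingers still hold it (x of scraper in the frame of cradle between -0.025 and 0.025 m and y of scraper in the frame of cradle between -0.016 and 0.016 m and z of scraper in the frame of cradle between 0.036 and 0.044 m and angle between scraper's own z axis and vertical below 0.08 rad and contact force between scraper and cradle above 0.5 N and contact force between the fingers and scraper above 1 N), for 0.1 s.
At the end, for the whole second after the job is handed in: All five chips lie at rest in the trough, lower than the glass's upper face, and the scraper stands at rest on the cradle's rails: within 25 mm along and 16 mm across of the cradle's middle, its block's underside 40 mm (within 4) above the cradle's underside, upright within 0.08 rad (y of chip1 in the frame of glass between -0.255 and -0.12 m and x of chip1 in the frame of glass between -0.1 and 0.1 m and z of each of chip1, chip2, chip3, chip4, chip5 in the frame of glass below 0.003 m and linear speed of each of chip1, chip2, chip3, chip4, chip5, scraper below 0.03 m/s and y of chip2 in the frame of glass between -0.255 and -0.12 m and x of chip2 in the frame of glass between -0.1 and 0.1 m and y of chip3 in the frame of glass between -0.255 and -0.12 m and x of chip3 in the frame of glass between -0.1 and 0.1 m and y of chip4 in the frame of glass between -0.255 and -0.12 m and x of chip4 in the frame of glass between -0.1 and 0.1 m and y of chip5 in the frame of glass between -0.255 and -0.12 m and x of chip5 in the frame of glass between -0.1 and 0.1 m and x of scraper in the frame of cradle between -0.025 and 0.025 m and y of scraper in the frame of cradle between -0.016 and 0.016 m and z of scraper in the frame of cradle between 0.036 and 0.044 m and angle between scraper's own z axis and vertical below 0.08 rad); the robot touches nothing.
It fails at once if the scraper is pressed or knocked on the glass with more than 30 N (contact force between scraper and glass above 30 N).
It fails at once if the fingers touch a chip (contact force between the fingers and chip1 above 0.3 N or contact force between the fingers and chip2 above 0.3 N or contact force between the fingers and chip3 above 0.3 N or contact force between the fingers and chip4 above 0.3 N or contact force between the fingers and chip5 above 0.3 N).
It fails at once if a bystander is moved by more than 30 mm (distance of any of tin, bottle, woodblock, mug, jar, hammer from where it was at the start of the episode above 0.03 m).
It also fails if it takes over 66 s, if anything falls off the work surface, if the arm or the gripper's body presses on something with over 40 N, if the wrist force passes 120 N, or if a joint passes its speed limit or range.

## Working session

There is one attempt and no reset: what is moved stays moved. The work goes in short steps, Python scripts to look and compute and a tool call to move; the robot and the scene stay as the last step left them, time stands still between calls to the robot, and variables do not carry over. Pictures are saved under pics/ and viewed, at most 10 in all, crops included, and the job is handed in when it is done.

Besides the shell and the picture viewer there is one more tool, called as a command line: name --pt "numbers of a row" for each row, then --argument value for the rest. send_rows: Moves the arm, as the interface text tells. Shift numbers are shares of 0.025 m and turn numbers shares of 6 degrees, none past 1 either way. Its arguments: {"type":"object","properties":{"targets":{"type":"array"},"gripper":{"type":"number"}},"required":["targets"]}

```bash
mkdir -p pics
cat > h.py <<'E'
import numpy as np,cv2
from scipy.spatial.transform import Rotation as R
from station import robot
def rot(o):
    o=np.array(o,float)
    return o if o.shape==(3,3) else R.from_rotvec(o).as_matrix()
def ray(p,uv):
    d=np.array([(uv[0]-p['cx'])/p['fx'],(uv[1]-p['cy'])/p['fy'],1.]);return np.array(p['xyz']),rot(p['orientation'])@d
def at(p,uv,z):
    o,d=ray(p,uv);return o+d*(z-o[2])/d[2]
def proj(p,X):
    c=rot(p['orientation']).T@(np.array(X)-np.array(p['xyz']));return np.array([p['cx']+p['fx']*c[0]/c[2],p['cy']+p['fy']*c[1]/c[2]])
def save(p,n):cv2.imwrite('pics/'+n,cv2.cvtColor(p['image'],cv2.COLOR_RGB2BGR))
E
python3 - <<'E'
from h import *
s=robot.read_state();print(s)
for n in ['scene','top']:
    p=robot.snapshot(n);save(p,n+'0.png');print(n,p['xyz'],p['orientation'],p['fx'],p['cx'],p['cy'])
    for t in ['scraper','cradle','glass','frame','chip1','chip2','chip3','chip4','chip5']:
        for r in robot.silhouettes(p,t)[:2]:
            m=r['mask'].astype(np.uint8);q=cv2.minAreaRect(cv2.findNonZero(m))
            print(t,round(r['conf'],2),np.round(r['uv']),m.sum(),np.round(cv2.boxPoints(q)).tolist())
E
```

```text
{'time_s': 0.0, 'joints': array([ 1.12867191e+00,  1.81555796e-01,  1.60802976e+00, -2.79962759e-05,
        1.35380926e+00, -2.06305436e-01]), 'qvel': array([-0.00031792,  0.00052273, -0.00074826, -0.0009323 , -0.00046764,
       -0.00029216]), 'tau': array([-3.04255582e-04, -4.44862890e+01, -3.51333797e+01, -2.46311065e-04,
        9.27161775e-03,  6.50989705e-06]), 'tool_pos': array([0.13410483, 0.55859747, 0.25236532]), 'orientation': array([-3.69491805e-01, -3.11923529e+00,  2.69656350e-03]), 'ft_force': array([ 0.34437271, -0.99905685, -0.47693245]), 'ft_torque': array([-0.00290627, -0.04008839, -0.01849096]), 'finger_force': 0.0, 'grip_width': 0.9983476652755776}
scene [1.58799686 0.52346675 0.79745942] [-1.21288709 -2.0232036   1.11703818] 502.9605776959448 321.87006710897305 195.06707391821794
scraper 0.69 [458. 243.] 1221 [[431.0, 256.0], [466.0, 213.0], [487.0, 230.0], [451.0, 273.0]]
cradle 0.65 [450. 266.] 562 [[429.0, 259.0], [475.0, 245.0], [483.0, 271.0], [437.0, 286.0]]
cradle 0.65 [184. 202.] 833 [[173.0, 186.0], [199.0, 186.0], [199.0, 223.0], [173.0, 223.0]]
glass
[... 2007 characters left out ...]
 274.0], [287.0, 262.0], [297.0, 272.0], [285.0, 284.0]]
chip2 0.77 [332. 205.] 259 [[325.0, 198.0], [343.0, 198.0], [343.0, 213.0], [325.0, 213.0]]
chip3 0.78 [286. 273.] 216 [[275.0, 274.0], [287.0, 262.0], [297.0, 272.0], [285.0, 284.0]]
chip3 0.77 [332. 205.] 259 [[325.0, 198.0], [343.0, 198.0], [343.0, 213.0], [325.0, 213.0]]
chip4 0.78 [286. 273.] 216 [[275.0, 274.0], [287.0, 262.0], [297.0, 272.0], [285.0, 284.0]]
chip4 0.77 [332. 205.] 259 [[325.0, 198.0], [343.0, 198.0], [343.0, 213.0], [325.0, 213.0]]
chip5 0.78 [286. 273.] 216 [[275.0, 274.0], [287.0, 262.0], [297.0, 272.0], [285.0, 284.0]]
chip5 0.77 [332. 205.] 259 [[325.0, 198.0], [343.0, 198.0], [343.0, 213.0], [325.0, 213.0]]
```

View pics/top0.png

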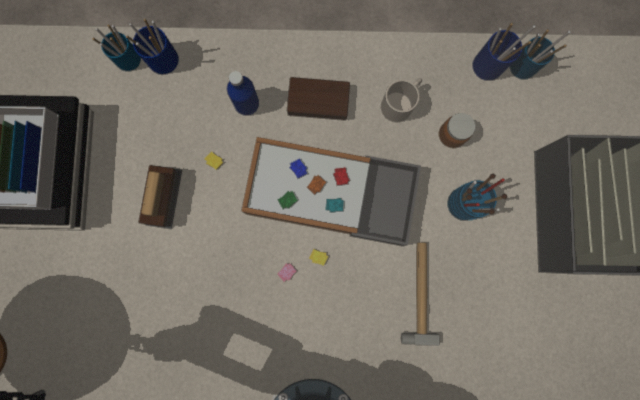

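View pics/scene0.png

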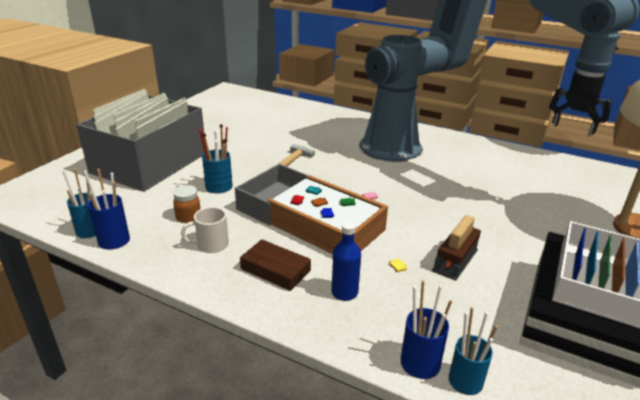

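The top view shows the scraper in its cradle at about (160,195). The glass and frame are centred at about (308,186), with the closed end to the left and the trough at (388,203). Pink and yellow decoys lie outside the frame. The scene view shows the same layout, with the bottle beyond the glass. I'll compute coarse poses next, then look with the wrist camera.

Run:
```python
from h import *
p=robot.snapshot('top')
g=robot.silhouettes(p,'glass')[0];b=cv2.boxPoints(cv2.minAreaRect(cv2.findNonZero(g['mask'].astype(np.uint8))))
P=np.array([at(p,u,.064) for u in b]);print('glass',P.round(4).tolist(),P.mean(0).round(4),[np.linalg.norm(P[i]-P[i-1]).round(4) for i in range(4)])
e=P[3]-P[0] if np.linalg.norm(P[3]-P[0])>.2 else P[1]-P[0];print('long dir deg',np.degrees(np.arctan2(e[1],e[0])))
im=p['image'].astype(int)[150:240,125:195]
m=((im[...,0]>130)&(im[...,0]-im[...,2]>45)).astype(np.uint8)
n,l,st,c=cv2.connectedComponentsWithStats(m);k=1+np.argmax(st[1:,4]);print(st[k])
b=cv2.boxPoints(cv2.minAreaRect(cv2.findNonZero((l==k).astype(np.uint8))))+[125,150]
P=np.array([at(p,u,.108) for u in b]);print('handle',b.tolist(),P.round(4).tolist(),P.mean(0).round(4))
for i in range(4):d=P[i]-P[i-1];print(np.linalg.norm(d).round(4),np.degrees(np.arctan2(d[1],d[0])).round(1))
s=robot.read_state();print(rot(s['orientation']).round(3).tolist(),s['tool_pos'])
w=robot.snapshot('wrist');T=rot(s['orientation']);print('cam in tool',T.T@(np.array(w['xyz'])-s['tool_pos']),(T.T@rot(w['orientation'])).round(3).tolist(),w['fx'])
cv2.imwrite('pics/c.png',cv2.resize(cv2.cvtColor(p['image'][120:260,120:440],cv2.COLOR_RGB2BGR),(800,350),interpolation=cv2.INTER_CUBIC))
```

```text
glass [[0.5062, 0.1614, 0.064], [0.6619, 0.1379, 0.064], [0.6173, -0.1229, 0.064], [0.4631, -0.0955, 0.064]] [0.5621 0.0202 0.064 ] [np.float64(0.2604), np.float64(0.1575), np.float64(0.2647), np.float64(0.1566)]
long dir deg -99.52366006028697
[ 18  23  14  41 284]
handle [[142.12732315063477, 212.48702239990234], [149.32756805419922, 172.1656379699707], [156.63040924072266, 173.46971893310547], [149.4301643371582, 213.7911033630371]] [[0.4871, 0.3932, 0.108], [0.5795, 0.3825, 0.108], [0.5768, 0.3657, 0.108], [0.4845, 0.3766, 0.108]] [0.532  0.3795 0.108 ]
0.0169 81.0
0.0931 -6.6
0.017 -99.1
0.093 173.3
[[-0.972, 0.234, -0.0], [0.234, 0.972, 0.0], [0.0, 0.0, -1.0]] [0.1343121  0.55912431 0.25329651]
cam in tool [ 0.07013435 -0.00036956 -0.12035533] [[-0.0, -0.962, -0.273], [1.0, -0.0, 0.0], [-0.0, -0.273, 0.962]] 277.2999626496181
```

View pics/c.png

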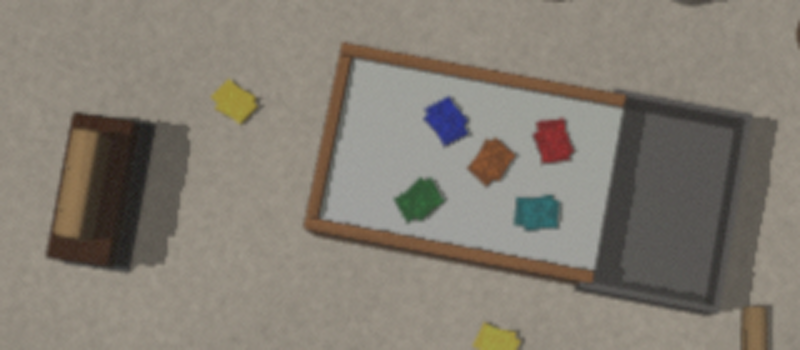

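The crop confirms the layout, with the scraper's axes nearly parallel to the glass's. Next I'll hover over the scraper.

send_rows --pt "-0.21 -0.875 0 0 0 0" --pt "-0.21 -0.875 0 0 0 0" --pt "-0.21 -0.875 0 0 0 0" --pt "-0.21 -0.875 0 0 0 0" --pt "-0.21 -0.875 0 0 0 0" --pt "-0.21 -0.875 0 0 0 0" --pt "-0.21 -0.875 0 0 0 0" --pt "-0.21 -0.875 0 0 0 0" --pt "-0.91 0.22 0.04 0 0 0" --pt "-0.91 0.22 0.04 0 0 0" --pt "-0.91 0.22 0.04 0 0 0" --pt "-0.91 0.22 0.04 0 0 0" --pt "-0.91 0.22 0.04 0 0 0" --pt "-0.91 0.22 0.04 0 0 0" --pt "-0.91 0.22 0.04 0 0 0" --pt "-0.91 0.22 0.04 0 0 0" --gripper 1

```text
time_s: 2.48
tool_pos: [0.3228, 0.3793, 0.2453]
orientation: [0.37, 3.12, 0.0]
ft_force: [0.4, -0.2, 0.4]
grip_width: 1.001
finger_force: 0.0
```

send_rows --pt "-0.91 0.22 0.04 0 0 0" --pt "-0.91 0.22 0.04 0 0 0" --pt "-0.91 0.22 0.04 0 0 0" --pt "-0.91 0.22 0.04 0 0 0" --pt "-0.91 0.22 0.04 0 0 0" --pt "-0.91 0.22 0.04 0 0 0" --pt "-0.91 0.22 0.04 0 0 0" --pt "-0.91 0.22 0.04 0 0 0" --pt "-0.91 0.22 0.04 0 0 0" --pt "0 0 0 0 0 -0.9" --pt "0 0 0 0 0 0" --pt "0 0 0 0 0 0"

```text
time_s: 3.48
tool_pos: [0.532, 0.3796, 0.2358]
orientation: [-0.226, -3.133, 0.001]
ft_force: [-0.1, -0.4, -0.0]
grip_width: 0.998
finger_force: 0.0
```

Run:
```python
from h import *
s=robot.read_state();print(s['time_s'],s['tool_pos'],rot(s['orientation']).round(4).tolist(),s['ft_force'])
p=robot.snapshot('wrist');save(p,'w1.png')
for t in ['scraper','cradle']:
    for r in robot.silhouettes(p,t)[:2]:
        q=cv2.minAreaRect(cv2.findNonZero(r['mask'].astype(np.uint8)));print(t,round(r['conf'],2),np.round(cv2.boxPoints(q)).tolist())
```

```text
3.4833 [0.53196661 0.37955928 0.23584404] [[-0.9896, 0.1436, -0.001], [0.1436, 0.9896, -0.0003], [0.0009, -0.0004, -1.0]] [-0.09607985 -0.437872   -0.0030714 ]
scraper 0.77 [[288.0, 119.0], [347.0, 119.0], [347.0, 244.0], [288.0, 244.0]]
cradle 0.61 [[294.0, 118.0], [341.0, 117.0], [341.0, 118.0], [294.0, 119.0]]
```

View pics/w1.png

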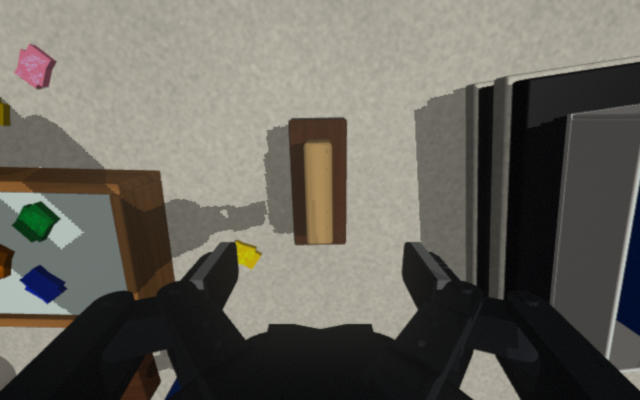

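The wrist view shows the block at columns 289–347, rows 119–244, and the handle at columns 305–332, upright in the image. The tool's yaw therefore already matches the scraper's.

Run:
```python
from h import *
p=robot.snapshot('wrist');s=robot.read_state();T=rot(s['orientation'])
im=p['image'].astype(int);sub=im[110:255,280:355]
m=((sub[...,0]>110)&(sub[...,0]-sub[...,2]>50)).astype(np.uint8)
def edges(m,lo):
    rows=[r for r in range(m.shape[0]) if m[r].sum()>lo]
    for r in rows[3:-3:12]:
        c=np.flatnonzero(m[r]);print(r+110,c[0]+280,c[-1]+281,end=' | ')
    print(rows[0]+110,rows[-1]+111)
edges(m,10)
M=robot.silhouettes(p,'scraper')[0]['mask'][110:255,280:355];edges(M,10)
def tl(uv,z): return (T.T@(at(p,uv,z)-s['tool_pos'])*1000).round(1)
print([sub[r,38].tolist() for r in range(24,40,2)])
for r in (150,190,235): print(tl((305,r),.108),tl((333,r),.108))
for r in (119,244): print('block',tl((289,r),.066),tl((348,r),.066))
for r in range(130,150,4):print('near',r,tl((318,r),.108),tl((318,r),.066))
print('far',tl((318,243),.108),tl((318,244),.108))
print(p['cx'],p['cy'],p['xyz'])
```

```text
146 305 331 | 158 305 331 | 170 305 332 | 182 306 332 | 194 306 332 | 206 306 332 | 218 307 332 | 230 307 332 | 143 244
122 288 346 | 134 288 346 | 146 289 346 | 158 290 346 | 170 290 346 | 182 291 346 | 194 291 346 | 206 292 346 | 218 292 347 | 230 293 346 | 119 245
[[71, 49, 36], [71, 49, 36], [72, 50, 36], [80, 66, 45], [99, 81, 54], [154, 125, 81], [167, 136, 89], [169, 138, 90]]
[ 43.5 -13.4 128.6] [ 43.5  11.5 128.6]
[  6.8 -13.9 128.6] [  6.7  12.  128.6]
[-38.3 -14.6 128.6] [-38.3  12.6 128.6]
block [ 70.  -31.3 170.6] [ 70.   28.3 170.6]
block [-67.7 -35.5 170.6] [-67.8  32.  170.6]
near 130 [ 60.8  -1.8 128.6] [ 59.2  -2.  170.6]
near 134 [ 57.4  -1.8 128.6] [ 55.2  -2.  170.6]
near 138 [ 53.9  -1.8 128.6] [ 51.2  -2.  170.6]
near 142 [ 50.5  -1.8 128.6] [ 47.1  -2.  170.6]
near 146 [ 47.   -1.8 128.6] [ 43.1  -2.1 170.6]
far [-46.7  -2.  128.6] [-47.8  -2.  128.6]
319.79375054429687 197.23342672871837 [0.46200308 0.38960507 0.35680493]
```

send_rows --pt "0.045 -0.05 0.6 0 0 0" --pt "0 0 0.7 0 0 0" --pt "0 0 0.7 0 0 0" --pt "0 0 0.7 0 0 0" --pt "0 0 0.7 0 0 0" --pt "0 0 0.7 0 0 0" --pt "0 0 0.6 0 0 0" --pt "0 0 0.5 0 0 0" --pt "0 0 0.3 0 0 0" --pt "0 0 0.18 0 0 0" --pt "0 0 0 0 0 0" --pt "0 0 0 0 0 0"

```text
time_s: 4.73
tool_pos: [0.5312, 0.3788, 0.0949]
orientation: [0.222, 3.133, 0.001]
ft_force: [0.4, 0.1, -0.1]
grip_width: 0.999
finger_force: 0.0
```

send_rows --pt "0 0 0 0 0 0" --pt "0 0 0 0 0 0" --pt "0 0 0 0 0 0" --pt "0 0 0 0 0 0" --pt "0 0 0 0 0 0" --pt "0 0 0 0 0 0" --pt "0 0 0 0 0 0" --pt "0 0 0 0 0 0" --pt "0 0 0 0 0 0" --pt "0 0 0 0 0 0" --pt "0 0 0 0 0 0" --pt "0 0 0 0 0 0" --gripper -1

```text
time_s: 5.73
tool_pos: [0.5311, 0.3786, 0.0948]
orientation: [0.222, 3.133, 0.0]
ft_force: [-2.1, -2.9, 5.3]
grip_width: 0.301
finger_force: 60.2
```

Run:
```python
from h import *
s=robot.read_state();print(s['time_s'],s['tool_pos'],rot(s['orientation']).round(4).tolist(),s['ft_force'],s['ft_torque'],s['grip_width'],s['finger_force'])
```

```text
5.7333 [0.53109786 0.37864954 0.09477338] [[-0.99, 0.1411, 0.0005], [0.1411, 0.99, 0.0001], [-0.0005, 0.0002, -1.0]] [-2.12170398 -2.87522668  5.26066461] [-0.15343686  0.14394344 -0.04217667] 0.3005775189115784 60.17974555492401
```

The grip holds at 26 mm. Now I'll lift.

send_rows --pt "0 0 -0.2 0 0 0" --pt "0 0 -0.4 0 0 0" --pt "0 0 -0.6 0 0 0" --pt "0 0 -0.8 0 0 0" --pt "0 0 -0.8 0 0 0" --pt "0 0 -0.8 0 0 0" --pt "0 0 -0.8 0 0 0" --pt "0 0 -0.6 0 0 0" --pt "0 0 -0.4 0 0 0" --pt "0 0 0 0 0 0" --pt "0 0 0 0 0 0" --pt "0 0 0 0 0 0"

```text
time_s: 6.73
tool_pos: [0.53, 0.3782, 0.2276]
orientation: [-0.222, -3.131, 0.002]
ft_force: [-0.4, 0.0, -4.5]
grip_width: 0.299
finger_force: 59.3
```

Run:
```python
from h import *
s=robot.read_state();print(s['time_s'],s['tool_pos'],rot(s['orientation']).round(4).tolist(),s['ft_force'],s['ft_torque'],s['grip_width'],s['finger_force'])
p=robot.snapshot('top');np.savez('top1.npz',**{k:np.array(v) for k,v in p.items()})
g=robot.silhouettes(p,'glass')[0];m=g['mask'].astype(np.uint8)
c=max(cv2.findContours(m,0,2)[0],key=cv2.contourArea)
b=cv2.boxPoints(cv2.minAreaRect(c))
print(np.array([at(p,u,.064) for u in b]).round(4).tolist())
C=np.array([at(p,u[0],.064)[:2] for u in c])
a=np.radians(80.4);ey=np.array([np.cos(a),np.sin(a)]);ex=np.array([ey[1],-ey[0]]);o=np.array([.5621,.0202])
X=(C-o)@ex;Y=(C-o)@ey
for k,(sel,ax) in {'x-':((X<-68)&0,0)}.items():pass
for n,sel,u,v in [('x-',(X<-.07)&(abs(Y)<.11),Y,X),('x+',(X>.07)&(abs(Y)<.11),Y,X),('y+',(Y>.12)&(abs(X)<.06),X,Y),('y-',(Y<-.12)&(abs(X)<.06),X,Y)]:
    f=np.polyfit(u[sel],v[sel],1);print(n,sel.sum(),np.degrees(np.arctan(f[0])).round(2),(f[1]*1000).round(1))
for t in ['chip1']:
    for r in robot.silhouettes(p,t):
        w=at(p,r['uv'],.07)[:2]-o;print(r['conf'],(w@ex*1000).round(),(w@ey*1000).round())
for t in ['bottle','mug','jar','woodblock']:
    r=robot.silhouettes(p,t)[0];print(t,r['conf'],at(p,r['uv'],.05).round(3))
p=robot.snapshot('scene');cv2.imwrite('pics/s2.png',cv2.resize(cv2.cvtColor(p['image'][120:300,380:560],cv2.COLOR_RGB2BGR),(540,540),interpolation=cv2.INTER_CUBIC))
```

```text
6.7333 [0.53002857 0.3782434  0.22757722] [[-0.99, 0.1411, -0.0025], [0.1411, 0.99, -0.0012], [0.0024, -0.0015, -1.0]] [-0.44809039  0.04378289 -4.4762494 ] [ 0.0025432  -0.03894997  0.02636547] 0.2993084419600523 59.27912414073944
[[0.508, 0.1623, 0.064], [0.6638, 0.1383, 0.064], [0.6181, -0.1232, 0.064], [0.4639, -0.0951, 0.064]]
x- 35 0.08 -75.8
x+ 34 -0.08 77.4
y+ 21 -0.36 130.3
y- 17 0.27 -128.5
0.74 -156.0 -61.0
0.69 31.0 -73.0
0.66 -45.0 40.0
0.62 6.0 237.0
0.61 10.0 -16.0
0.55 -37.0 -62.0
0.5 -204.0 10.0
0.48 44.0 28.0
bottle 0.95 [0.793 0.186 0.05 ]
mug 0.86 [ 0.786 -0.208  0.05 ]
jar 0.62 [ 0.714 -0.339  0.05 ]
woodblock 0.56 [0.781 0.004 0.05 ]
```

View pics/s2.png

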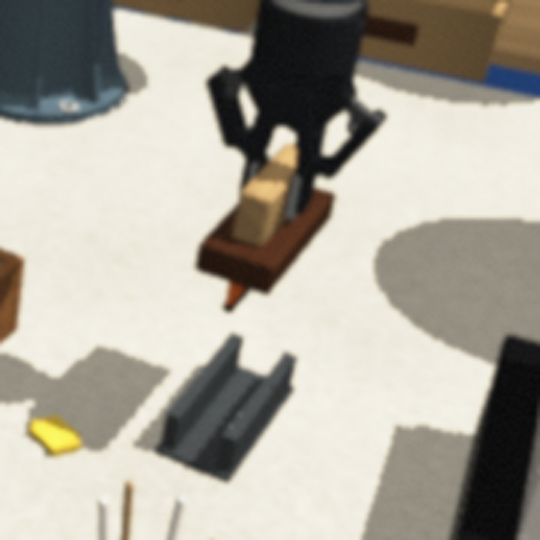

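The scene crop shows the scraper held level, its orange blade tip at crop (228,308), and the empty cradle at crop (225,410). Next I'll estimate the blade length and the glass height by triangulation.

Run:
```python
from h import *
s=robot.read_state();T=rot(s['orientation']);o=np.array(s['tool_pos'])+[0,0,-.0548]
ex=-T[:,0];ey=T[:,1]
p=robot.snapshot('scene')
for L in (.012,.018,.024,.030):print(L,proj(p,o+.065*ex-[0,0,L]).round(1), 'crop',((proj(p,o+.065*ex-[0,0,L])-[380,120])*3).round())
print('blk',[((proj(p,o+.07*ex+q*ey)-[380,120])*3).round().tolist() for q in(-.03,.03)])
t=robot.snapshot('top')
def tri(u,v):
    a,d=ray(p,u);b,e=ray(t,v);A=np.stack([d,-e],1);k=np.linalg.lstsq(A,b-a,rcond=None)[0];x,y=a+k[0]*d,b+k[1]*e;return (x+y)/2,np.linalg.norm(x-y)
S=robot.silhouettes(p,'chip1');Q=robot.silhouettes(t,'chip1')
for q in Q:
    w=at(t,q['uv'],.07)
    best=min(S,key=lambda r:np.linalg.norm(proj(p,w)-r['uv']))
    X,e=tri(best['uv'],q['uv']);print(X.round(4),round(e*1000,1))
S=robot.silhouettes(p,'glass')[0]
hull=cv2.convexHull(cv2.findNonZero(S['mask'].astype(np.uint8)))
G=np.array([.563,.021]);a=np.radians(80.4);y=np.array([np.cos(a),np.sin(a)]);x=np.array([y[1],-y[0]])
print(cv2.approxPolyDP(hull,3,True).reshape(-1,2).tolist())
for z in(.058,.064,.07):print(z,[proj(p,[*(G+i*.078*x+j*.13*y),z]).round(1).tolist() for i,j in((-1,-1),(-1,1),(1,1),(1,-1))])
```

```text
0.012 [455.8 217.9] crop [227. 294.]
0.018 [455.3 220. ] crop [226. 300.]
0.024 [454.9 222.2] crop [225. 307.]
0.03 [454.5 224.4] crop [224. 313.]
blk [[190.0, 270.0], [265.0, 297.0]]
[0.6107 0.0481 0.0754] 8.3
[ 0.5827 -0.0525  0.0753] 1.1
[0.3545 0.0697 0.0009] 4.7
[0.5657 0.0155 0.04  ] 28.2
[ 0.5256 -0.0559  0.0407] 52.2
[0.525  0.0711 0.0697] 3.3
[[376, 210], [357, 226], [339, 228], [275, 198], [307, 180]]
0.058 [[305.5, 182.3], [381.4, 213.0], [348.5, 240.1], [269.8, 204.4]]
0.064 [[305.5, 180.5], [381.5, 211.1], [348.6, 238.1], [269.7, 202.6]]
0.07 [[305.5, 178.7], [381.7, 209.2], [348.7, 236.2], [269.6, 200.7]]
```

send_rows --pt "0 0 0 0 0 0.25" --pt "-0.15 -0.4 0 0 0 0" --pt "-0.3 -0.8 0 0 0 0" --pt "-0.31 -0.85 0 0 0 0" --pt "-0.31 -0.85 0 0 0 0" --pt "-0.31 -0.85 0 0 0 0" --pt "-0.31 -0.85 0 0 0 0" --pt "-0.31 -0.85 0 0 0 0" --pt "-0.31 -0.85 0 0 0 0" --pt "-0.31 -0.85 0 0 0 0" --pt "-0.31 -0.85 0 0 0 0" --pt "-0.31 -0.85 0 0 0 0" --pt "-0.3 -0.7 0 0 0 0" --pt "-0.14 -0.4 0 0 0 0" --pt "0 0 0 0 0 0" --pt "0 0 0 0 0 0" --pt "0 0 0 0 0 0"

```text
time_s: 8.8
tool_pos: [0.5798, 0.1186, 0.2293]
orientation: [-0.262, -3.13, -0.001]
ft_force: [-1.0, -0.1, -3.9]
grip_width: 0.292
finger_force: 59.6
```

The blade is about 28 mm long and the glass top is at about 0.067 m, so contact should come at TCP z of about 0.150 (±5 mm). I'll go down to about 0.160, then creep.

send_rows --pt "0 0 0.3 0 0 0" --pt "0 0 0.5 0 0 0" --pt "0 0 0.5 0 0 0" --pt "0 0 0.5 0 0 0" --pt "0 0 0.4 0 0 0" --pt "0 0 0.3 0 0 0" --pt "0 0 0.15 0 0 0" --pt "0 0 0.05 0 0 0" --pt "0 0 0 0 0 0" --pt "0 0 0 0 0 0"

```text
time_s: 9.63
tool_pos: [0.5806, 0.118, 0.1624]
orientation: [0.263, 3.129, 0.0]
ft_force: [0.6, 0.5, -4.6]
grip_width: 0.296
finger_force: 59.6
```

Run:
```python
from h import *
s=robot.read_state();print(s['tool_pos'],s['ft_force'],rot(s['orientation']).round(4).tolist())
p=robot.snapshot('wrist');save(p,'w3.png')
p=robot.snapshot('scene');cv2.imwrite('pics/s3.png',cv2.resize(cv2.cvtColor(p['image'][130:260,240:400],cv2.COLOR_RGB2BGR),(720,585),interpolation=cv2.INTER_CUBIC))
```

```text
[0.58055681 0.11796696 0.16235578] [ 0.6074747   0.53457487 -4.61715008] [[-0.986, 0.167, 0.0011], [0.167, 0.986, -0.0], [-0.0011, 0.0002, -1.0]]
```

View pics/s3.png

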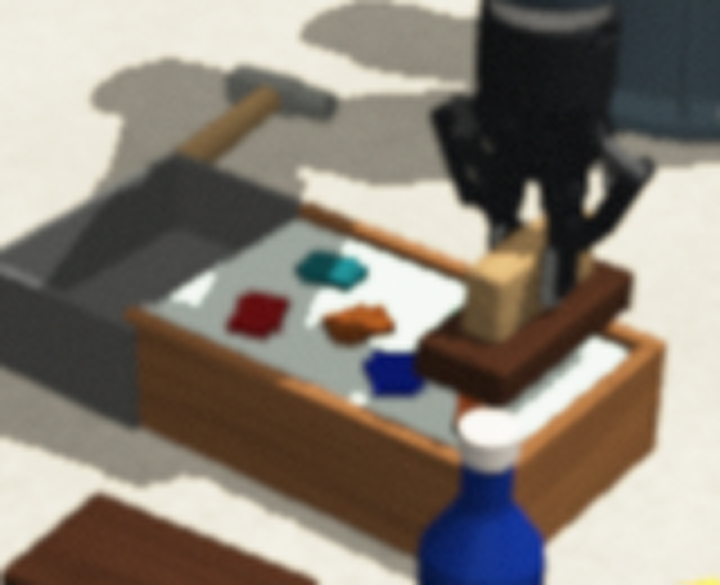

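The crop shows the blade (orange at about (465,400)) behind all the chips and still clear of the glass. Next I'll creep down.

send_rows --pt "0 0 0.05 0 0 0" --pt "0 0 0.05 0 0 0" --pt "0 0 0.02 0 0 0" --pt "0 0 0 0 0 0"

```text
time_s: 10.07
tool_pos: [0.5799, 0.118, 0.1587]
orientation: [-0.263, -3.13, 0.0]
ft_force: [-0.3, -0.1, -4.5]
grip_width: 0.297
finger_force: 59.6
```

send_rows --pt "0 0 0.04 0 0 0" --pt "0 0 0.04 0 0 0" --pt "0 0 0 0 0 0"

```text
time_s: 10.32
tool_pos: [0.5799, 0.118, 0.1565]
orientation: [-0.263, -3.13, 0.0]
ft_force: [1.0, -0.4, -5.0]
grip_width: 0.299
finger_force: 59.6
```

send_rows --pt "0 0 0.03 0 0 0" --pt "0 0 0.03 0 0 0" --pt "0 0 0 0 0 0"

```text
time_s: 10.57
tool_pos: [0.5799, 0.118, 0.1551]
orientation: [-0.263, -3.13, 0.0]
ft_force: [0.1, 0.0, -4.4]
grip_width: 0.293
finger_force: 59.6
```

send_rows --pt "0 0 0.03 0 0 0" --pt "0 0 0.03 0 0 0" --pt "0 0 0 0 0 0"

```text
time_s: 10.82
tool_pos: [0.58, 0.118, 0.1536]
orientation: [-0.263, -3.13, -0.0]
ft_force: [0.4, -0.6, -4.1]
grip_width: 0.292
finger_force: 59.6
```

send_rows --pt "0 0 0.03 0 0 0" --pt "0 0 0.03 0 0 0" --pt "0 0 0 0 0 0"

```text
time_s: 11.07
tool_pos: [0.5802, 0.118, 0.1527]
orientation: [0.263, 3.13, -0.0]
ft_force: [-2.3, 0.6, -0.8]
grip_width: 0.299
finger_force: 60.1
```

Contact, at about 3.7 N. I'll press a little more.

send_rows --pt "0 0 0.015 0 0 0" --pt "0 0 0.015 0 0 0" --pt "0 0 0 0 0 0" --pt "0 0 0 0 0 0"

```text
time_s: 11.4
tool_pos: [0.5802, 0.118, 0.1522]
orientation: [0.263, 3.13, -0.0]
ft_force: [-3.9, 0.1, 4.4]
grip_width: 0.295
finger_force: 60.4
```

Pressing at about 9 N. I'll start the wipe with a short stretch to check how the force behaves.

send_rows --pt "0 -0.05 0 0 0 0" --pt "0 -0.1 0 0 0 0" --pt "0 -0.15 0 0 0 0" --pt "0 -0.15 0 0 0 0" --pt "0 -0.15 0 0 0 0"

```text
time_s: 11.82
tool_pos: [0.5783, 0.1032, 0.1521]
orientation: [0.263, 3.128, 0.001]
ft_force: [0.9, 5.1, 4.4]
grip_width: 0.291
finger_force: 60.7
```

send_rows --pt "0 -0.2 0.004 0 0 0" --pt "0 -0.2 0.004 0 0 0" --pt "0 -0.2 0.004 0 0 0" --pt "0 -0.2 0 0 0 0" --pt "0 -0.2 0 0 0 0" --pt "0 -0.2 0 0 0 0" --pt "0 -0.2 0 0 0 0" --pt "0 -0.2 0 0 0 0"

```text
time_s: 12.48
tool_pos: [0.5716, 0.0636, 0.152]
orientation: [0.263, 3.128, 0.002]
ft_force: [1.9, 5.5, 6.6]
grip_width: 0.296
finger_force: 60.9
```

send_rows --pt "0 -0.2 0 0 0 0" --pt "0 -0.2 0 0 0 0" --pt "0 -0.2 0 0 0 0" --pt "0 -0.2 0 0 0 0" --pt "0 -0.2 0 0 0 0" --pt "0 -0.2 0 0 0 0" --pt "0 -0.2 0 0 0 0" --pt "0 -0.2 0 0 0 0" --pt "0 -0.2 0 0 0 0"

```text
time_s: 13.23
tool_pos: [0.564, 0.0193, 0.152]
orientation: [0.264, 3.129, 0.002]
ft_force: [1.2, 5.5, 6.3]
grip_width: 0.297
finger_force: 60.9
```

Run:
```python
from h import *
s=robot.read_state();print(s['tool_pos'],s['ft_force'],s['ft_torque'],rot(s['orientation']).round(4).tolist())
d=s['tool_pos'][:2]-np.array([.563,.021]);a=np.radians(80.4);y=np.array([np.cos(a),np.sin(a)]);x=np.array([y[1],-y[0]]);print('glass x,y',d@x,d@y)
p=robot.snapshot('scene');cv2.imwrite('pics/s4.png',cv2.resize(cv2.cvtColor(p['image'][130:260,220:380],cv2.COLOR_RGB2BGR),(720,585),interpolation=cv2.INTER_CUBIC))
```

```text
[0.56396798 0.01930172 0.151957  ] [1.16956643 5.50152008 6.29421116] [ 1.41169341 -0.27105294  0.01386591] [[-0.9859, 0.1673, 0.0019], [0.1673, 0.9859, 0.0009], [-0.0017, 0.0012, -1.0]]
glass x,y 0.001237646141764908 -0.0015130645963792506
```

View pics/s4.png

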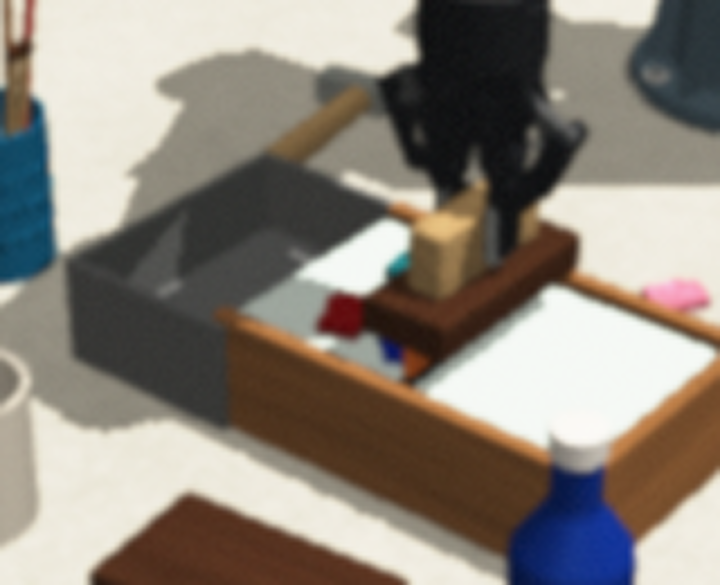

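The glass behind the blade is clear, and the red, blue and teal chips are ahead of it. I'll continue.

send_rows --pt "0 -0.2 0 0 0 0" --pt "0 -0.2 0 0 0 0" --pt "0 -0.2 0 0 0 0" --pt "0 -0.2 0 0 0 0" --pt "0 -0.2 0 0 0 0" --pt "0 -0.2 0 0 0 0" --pt "0 -0.2 0 0 0 0" --pt "0 -0.2 0 0 0 0" --pt "0 -0.2 0 0 0 0" --pt "0 -0.2 0 0 0 0" --pt "0 -0.2 0 0 0 0" --pt "0 -0.2 0 0 0 0"

```text
time_s: 14.28
tool_pos: [0.5538, -0.0397, 0.1519]
orientation: [0.264, 3.129, 0.002]
ft_force: [1.4, 6.1, 6.7]
grip_width: 0.299
finger_force: 60.9
```

send_rows --pt "0 -0.2 0 0 0 0" --pt "0 -0.2 0 0 0 0" --pt "0 -0.2 0 0 0 0" --pt "0 -0.2 0 0 0 0" --pt "0 -0.2 0 0 0 0" --pt "0 -0.2 0 0 0 0" --pt "0 -0.2 0 0 0 0" --pt "0 -0.2 0 0 0 0" --pt "0 -0.2 0 0 0 0" --pt "0 -0.2 0 0 0 0"

```text
time_s: 15.12
tool_pos: [0.5453, -0.089, 0.1518]
orientation: [0.264, 3.129, 0.002]
ft_force: [0.9, 6.6, 6.3]
grip_width: 0.297
finger_force: 60.9
```

send_rows --pt "0 -0.16 0 0 0 0" --pt "0 -0.16 0 0 0 0" --pt "0 -0.16 0 0 0 0" --pt "0 -0.2 0 0 0 0" --pt "0 -0.2 0 0 0 0" --pt "0 -0.2 0 0 0 0" --pt "0 -0.2 0 0 0 0" --pt "0 -0.2 0 0 0 0" --pt "0 -0.1 0 0 0 0" --pt "0 0 0 0 0 0"

```text
time_s: 15.95
tool_pos: [0.5376, -0.1288, 0.1504]
orientation: [-0.265, -3.129, 0.0]
ft_force: [0.4, -0.7, -4.6]
grip_width: 0.297
finger_force: 59.5
```

Run:
```python
from h import *
s=robot.read_state()
d=s['tool_pos'][:2]-np.array([.563,.021]);a=np.radians(80.4);y=np.array([np.cos(a),np.sin(a)]);x=np.array([y[1],-y[0]]);print('glass x,y',d@x,d@y,s['ft_force'],s['tool_pos'])
p=robot.snapshot('scene');cv2.imwrite('pics/s5.png',cv2.resize(cv2.cvtColor(p['image'][130:260,220:380],cv2.COLOR_RGB2BGR),(720,585),interpolation=cv2.INTER_CUBIC))
```

```text
glass x,y -7.954010531873904e-05 -0.15196852434234107 [ 0.43530272 -0.65621189 -4.61022417] [ 0.53757797 -0.1288271   0.15035081]
```

View pics/s5.png

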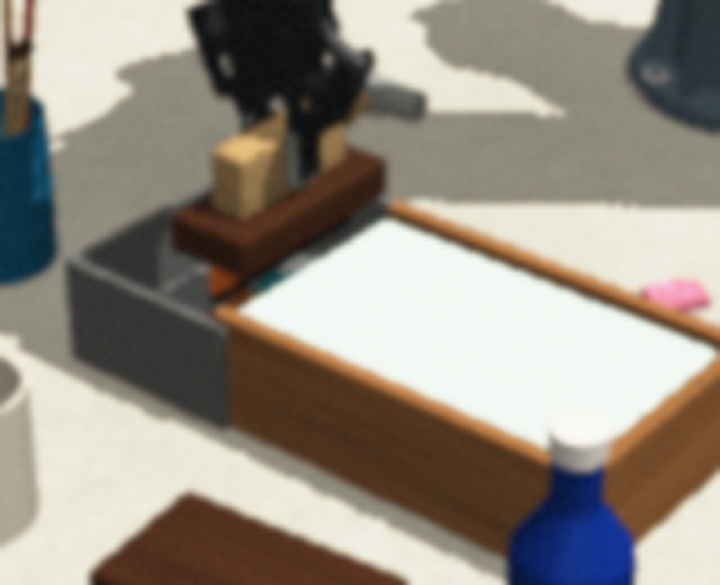

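The glass is clear, with teal and amber showing inside the trough near its edge at about (250,285). I'll lift and check from the top.

send_rows --pt "0 0 -0.2 0 0 0" --pt "0 0 -0.4 0 0 0" --pt "0 0 -0.6 0 0 0" --pt "0 0 -0.7 0 0 0" --pt "0 0 -0.6 0 0 0" --pt "0 0 -0.4 0 0 0" --pt "0 0 -0.2 0 0 0" --pt "0.1 0.4 0 0 0 0" --pt "0.3 0.8 0 0 0 0" --pt "0.3 0.9 0 0 0 0" --pt "0.3 0.9 0 0 0 0" --pt "0.3 0.9 0 0 0 0" --pt "0.3 0.9 0 0 0 0" --pt "0.3 0.9 0 0 0 0" --pt "0.1 0.4 0 0 0 0" --pt "0 0 0 0 0 0"

```text
time_s: 17.33
tool_pos: [0.5134, 0.0335, 0.2278]
orientation: [-0.258, -3.129, -0.002]
ft_force: [-0.4, -0.5, -3.8]
grip_width: 0.298
finger_force: 59.8
```

Run:
```python
from h import *
s=robot.read_state();print(s['tool_pos'],s['ft_force'])
p=robot.snapshot('top')
G=np.array([.563,.021]);a=np.radians(80.4);y=np.array([np.cos(a),np.sin(a)]);x=np.array([y[1],-y[0]])
for r in robot.silhouettes(p,'chip1'):
    d=at(p,r['uv'],.02)[:2]-G;print(round(r['conf'],2),np.round(r['uv']),d@x,d@y)
cv2.imwrite('pics/t5.png',cv2.resize(cv2.cvtColor(p['image'][140:260,240:440],cv2.COLOR_RGB2BGR),(800,480),interpolation=cv2.INTER_CUBIC))
```

```text
[0.51335581 0.03351253 0.22778464] [-0.36603045 -0.5209267  -3.75690505]
0.75 [375. 197.] 0.008936980427315588 -0.16379847896455996
0.62 [375. 213.] -0.0310110153350259 -0.1709755727924379
0.57 [362. 216.] -0.044002873885742574 -0.1402724648984304
0.57 [214. 162.] 0.020697562212319612 0.240567310009688
0.53 [377. 178.] 0.056228113658709826 -0.16031139535431282
0.41 [324. 258.] -0.16100978794027818 -0.06816135494385994
```

View pics/t5.png

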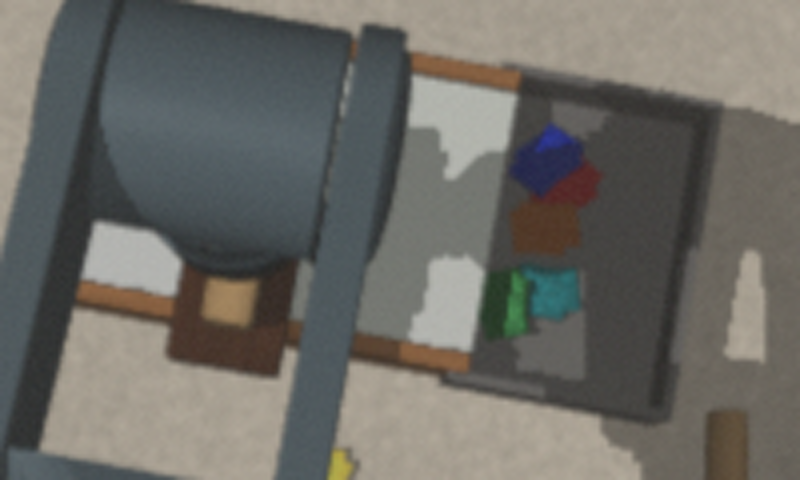

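All five chips lie in the trough: blue, red, amber, teal and green, the last leaning against its wall. Now back to the cradle.

send_rows --pt "0 0 0 0 0 -0.22" --pt "0.03 0.4 0 0 0 0" --pt "0.08 0.8 0 0 0 0" --pt "0.08 0.87 0 0 0 0" --pt "0.08 0.87 0 0 0 0" --pt "0.08 0.87 0 0 0 0" --pt "0.08 0.87 0 0 0 0" --pt "0.08 0.87 0 0 0 0" --pt "0.08 0.87 0 0 0 0" --pt "0.08 0.87 0 0 0 0" --pt "0.08 0.87 0 0 0 0" --pt "0.08 0.87 0 0 0 0" --pt "0.08 0.87 0 0 0 0" --pt "0.08 0.87 0 0 0 0" --pt "0.08 0.87 0 0 0 0" --pt "0.08 0.87 0 0 0 0" --pt "0.08 0.87 0 0 0 0" --pt "0.01 0.37 0 0 0 0" --pt "0 0 0 0 0 0" --pt "0 0 0 0 0 0"

```text
time_s: 19.1
tool_pos: [0.5335, 0.375, 0.2281]
orientation: [-0.226, -3.133, 0.002]
ft_force: [-0.1, 0.2, -4.8]
grip_width: 0.294
finger_force: 60.1
```

Run:
```python
from h import *
s=robot.read_state();T=rot(s['orientation']);print(s['time_s'],s['tool_pos'],T.round(4).tolist(),(T.T@(np.array([.5311,.3786,.0948])-s['tool_pos'])/.025).round(3))
T0=np.array([[-0.99,0.1411,0.0005],[0.1411,0.99,0.0001],[-0.0005,0.0002,-1.0]]);print('turn',np.degrees(R.from_matrix(T.T@T0).as_rotvec())/6)
p=robot.snapshot('wrist');save(p,'w6.png')
M=robot.silhouettes(p,'scraper')
for r in M[:1]:
  for row in range(60,300,30):
    c=np.flatnonzero(r['mask'][row]);
    if len(c):print(row,c[0],c[-1])
```

```text
19.1 [0.53345874 0.37496727 0.22813867] [[-0.9896, 0.1438, -0.0008], [0.1438, 0.9896, -0.001], [0.0006, -0.0011, -1.0]] [0.111 0.136 5.333]
turn [-0.01222085 -0.01088225 -0.02617832]
120 266 370
150 263 373
180 266 372
210 268 371
240 270 369
270 291 348
```

View pics/w6.png

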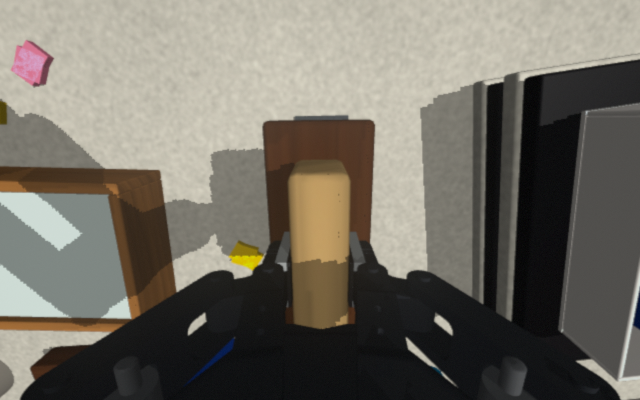

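The scraper is still straight in the grip, with the cradle just beneath it at the top of the view. I'll correct the offset and descend to about 12 mm above the seat.

send_rows --pt "0.11 0.136 0 -0.012 -0.011 -0.026" --pt "0 0 0.3 0 0 0" --pt "0 0 0.6 0 0 0" --pt "0 0 0.7 0 0 0" --pt "0 0 0.7 0 0 0" --pt "0 0 0.6 0 0 0" --pt "0 0 0 0 0 0" --pt "0 0 0 0 0 0"

```text
time_s: 19.87
tool_pos: [0.5305, 0.3784, 0.155]
orientation: [-0.223, -3.132, 0.0]
ft_force: [-0.3, -0.2, -3.4]
grip_width: 0.3
finger_force: 59.9
```

Run:
```python
from h import *
s=robot.read_state();T=rot(s['orientation']);print(s['time_s'],s['tool_pos'],(T.T@(np.array([.5311,.3786,.0948])-s['tool_pos'])/.025).round(3))
T0=np.array([[-0.99,0.1411,0.0005],[0.1411,0.99,0.0001],[-0.0005,0.0002,-1.0]]);print('turn',np.degrees(R.from_matrix(T.T@T0).as_rotvec())/6)
```

```text
19.8667 [0.53053418 0.37844276 0.15498792] [-0.024  0.01   2.407]
turn [-0.0049009  -0.01634904 -0.00771127]
```

send_rows --pt "-0.02 0.01 0.3 0 0 0" --pt "0 0 0.5 0 0 0" --pt "0 0 0.5 0 0 0" --pt "0 0 0.4 0 0 0" --pt "0 0 0.25 0 0 0" --pt "0 0 0.15 0 0 0" --pt "0 0 0.1 0 0 0" --pt "0 0 0.08 0 0 0" --pt "0 0 0 0 0 0" --pt "0 0 0 0 0 0"

```text
time_s: 20.7
tool_pos: [0.5322, 0.3796, 0.0997]
orientation: [0.223, 3.132, 0.002]
ft_force: [0.4, 0.1, -5.5]
grip_width: 0.298
finger_force: 60.2
```

send_rows --pt "0.03 -0.04 0.06 0 0 0" --pt "0 0 0.06 0 0 0" --pt "0 0 0.05 0 0 0" --pt "0 0 0 0 0 0" --pt "0 0 0 0 0 0"

```text
time_s: 21.12
tool_pos: [0.531, 0.3785, 0.095]
orientation: [0.223, 3.133, 0.002]
ft_force: [-0.1, -0.2, -5.6]
grip_width: 0.298
finger_force: 60.1
```

send_rows --pt "0 0 0.02 0 0 0" --pt "0 0 0.02 0 0 0" --pt "0 0 0 0 0 0" --pt "0 0 0 0 0 0"

```text
time_s: 21.45
tool_pos: [0.5312, 0.3786, 0.0947]
orientation: [0.223, 3.132, 0.002]
ft_force: [-3.6, -2.2, 3.2]
grip_width: 0.294
finger_force: 61.0
```

Seated with about 8 N on the rails. I'll hold, release, and retreat upward.

send_rows --pt "0 0 0 0 0 0" --pt "0 0 0 0 0 0" --pt "0 0 0 0 0 0"

```text
time_s: 21.7
tool_pos: [0.5312, 0.3786, 0.0947]
orientation: [0.223, 3.132, 0.002]
ft_force: [-4.7, -2.8, 4.7]
grip_width: 0.298
finger_force: 61.3
```

send_rows --pt "0 0 0 0 0 0" --pt "0 0 0 0 0 0" --pt "0 0 0 0 0 0" --pt "0 0 0 0 0 0" --pt "0 0 0 0 0 0" --pt "0 0 0 0 0 0" --pt "0 0 0 0 0 0" --pt "0 0 0 0 0 0" --pt "0 0 0 0 0 0" --pt "0 0 0 0 0 0" --pt "0 0 0 0 0 0" --pt "0 0 0 0 0 0" --gripper 1

```text
time_s: 22.7
tool_pos: [0.5311, 0.3785, 0.094]
orientation: [0.223, 3.132, 0.002]
ft_force: [-0.6, 0.1, 0.2]
grip_width: 1.001
finger_force: 0.0
```

send_rows --pt "0 0 -0.3 0 0 0" --pt "0 0 -0.5 0 0 0" --pt "0 0 -0.7 0 0 0" --pt "0 0 -0.7 0 0 0" --pt "0 0 -0.7 0 0 0" --pt "0 0 -0.7 0 0 0" --pt "0 0 -0.7 0 0 0" --pt "0 0 -0.7 0 0 0" --pt "0 0 -0.5 0 0 0" --pt "0 0 -0.2 0 0 0" --pt "0 0 0 0 0 0" --pt "0 0 0 0 0 0"

```text
time_s: 23.7
tool_pos: [0.5307, 0.3783, 0.2364]
orientation: [0.223, 3.133, 0.002]
ft_force: [-0.2, -0.4, -0.2]
grip_width: 0.996
finger_force: 0.0
```

Run:
```python
from h import *
p=robot.snapshot('wrist');s=robot.read_state();T=rot(s['orientation']);print(s['time_s'],s['tool_pos'])
M=robot.silhouettes(p,'scraper')[0]['mask']
rows=np.flatnonzero(M.sum(1)>10);print(rows[0],rows[-1])
for r in range(rows[0]+4,rows[-1],20):
    c=np.flatnonzero(M[r]);print(r,c[0],c[-1],at(p,((c[0]+c[-1]+1)/2,r),.066).round(4))
print('ends',at(p,(318,rows[0]),.066),at(p,(320,rows[-1]+1),.108))
t=robot.snapshot('top')
G=np.array([.563,.021]);a=np.radians(80.4);y=np.array([np.cos(a),np.sin(a)]);x=np.array([y[1],-y[0]])
for r in robot.silhouettes(t,'chip1'):
    d=at(t,r['uv'],.02)[:2]-G;print(round(r['conf'],2),d@x,d@y)
```

```text
23.75 [0.53034072 0.37813262 0.23544877]
120 245
124 290 348 [0.4665 0.3872 0.066 ]
144 290 347 [0.4862 0.3839 0.066 ]
164 291 347 [0.5069 0.3815 0.066 ]
184 293 347 [0.5284 0.3795 0.066 ]
204 293 346 [0.5506 0.3757 0.066 ]
224 294 346 [0.5739 0.373  0.066 ]
244 296 345 [0.5982 0.3701 0.066 ]
ends [0.4624322  0.38629161 0.066     ] [0.5803853  0.37138319 0.108     ]
0.77 -0.20660331112640073 0.014339090841459234
0.72 0.01769915445783052 -0.16252559558127444
0.72 -0.04472964311538634 -0.14950474437836483
0.58 0.06020027836325912 -0.15863056569689832
0.55 -0.03454921005804909 -0.17060524493723583
0.45 -0.15778782018281481 -0.05828125490513213
```

```bash
python3 -c "
from h import *
print(robot.close_job())"
```

```text
the job is handed in; nothing more can be done
None
```

I handed the job in at about 24 s of robot time, with no verdict returned: all five chips are in the trough, wiped at about 9–11 N, and the scraper is back upright in its cradle, about 1 mm from where it started.

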